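Kit three handlebar stems for the bicycle line

TASK

Kit the three black handlebar stems for the next three bicycles in build order: first the short stem into the blue tray, then the medium one into the green tray, and last the long one into the orange tray. Set each down, without dropping it, flat on its tray's floor and the same way up as it lies now, and leave the pedal and the bell where they are.

Things in the scene. Friction and masses are not known exactly. Their poses are not given: they have to be found in the camera images.
- stem_short: Loose black handlebar stem, the short one of three alike: 74 mm long (x), 34 wide (y), 40 high (z), 110 g give or take a third. -x end: upright round clamp, 34 mm across, silver rim and dark hole on top; +x end: level bar clamp, 38 mm across, two bolts. Between: flat parallel sides 34 mm apart, 8 to 32 mm up. Origin: middle of length and width, on the underside; z up.
- stem_medium: Loose black handlebar stem, the medium one of three alike: 98 mm long (x), 34 wide (y), 40 high (z), 140 g give or take a third. -x end: upright round clamp, 34 mm across, silver rim and dark hole on top; +x end: level bar clamp, 38 mm across, two bolts. Between: flat parallel sides 34 mm apart, 8 to 32 mm up. Origin: middle of length and width, on the underside; z up.
- stem_long: Loose black handlebar stem, the long one of three alike: 122 mm long (x), 34 wide (y), 40 high (z), 170 g give or take a third. -x end: upright round clamp, 34 mm across, silver rim and dark hole on top; +x end: level bar clamp, 38 mm across, two bolts. Between: flat parallel sides 34 mm apart, 8 to 32 mm up. Origin: middle of length and width, on the underside; z up.
- tray_blue: Fixed, empty shallow blue plastic tray, open on top: 148 x 126 x 30 mm outside (x, y, z), walls and floor 3 mm thick, so 142 x 120 mm inside. Origin: centre of its underside on the bench (inner floor 3 mm above it); x along the long side, z up.
- tray_green: Fixed, empty shallow green plastic tray, open on top: 148 x 126 x 30 mm outside (x, y, z), walls and floor 3 mm thick, so 142 x 120 mm inside. Origin: centre of its underside on the bench (inner floor 3 mm above it); x along the long side, z up.
- tray_orange: Fixed, empty shallow orange plastic tray, open on top: 148 x 126 x 30 mm outside (x, y, z), walls and floor 3 mm thick, so 142 x 120 mm inside. Origin: centre of its underside on the bench (inner floor 3 mm above it); x along the long side, z up.
- pedal: Loose bystander: grey plastic bicycle pedal lying flat, 100 x 62 x 24 mm with its steel axle stub (to +x), orange reflectors on both long sides. Origin: middle of that extent, on the underside.
- bell: Loose bystander: round steel bicycle bell, a 54 mm dome on a black foot, 39 mm high. Origin: centre of its underside.
Not all that is in view belongs to the job. What is shaped like the stem_short but pink or yellow is not meant.

How it is judged:
By the outcome, as a careful person would: the job done as asked, in the order asked, and still so for the second after the job is handed in, with the robot touching nothing.
It also fails if it takes over 96 s, if anything falls off the work surface, if the arm or the gripper's body presses on something with over 40 N, if the wrist force passes 120 N, or if a joint passes its speed limit or range.

ROBOT

A 6-joint arm with a two-finger parallel gripper is mounted at the origin on the work surface. World frame = base frame: x ahead of the robot, y to its left, z up, the work surface at z = 0. Lengths are in m, angles in rad, forces in N, time in s.
With the tool pointing down it reaches from about 0.275 to 0.725 m from the base axis. Payload 5.6 kg.
Tool frame: the origin (TCP) lies at the very end of the fingers, on their centre line; the grasp point (between the pads) lies 19 mm behind it; z points along the fingers, y is the line along which they close (so a half turn about z gives the same grasp; the last joint's range is limited). The gripper opens to 85 mm and grips with 20 to 120 N. Pads are 22 mm wide; open, the fingers measure 114 mm over their backs; the gripper's body (76 mm by 85 mm) begins 54 mm behind the grasp point. The pads swing forward as they close: fully open they stand 13 mm farther back than shut.
Start: joints at [-0.908, 0.255, 0.108, 0, -1.424, -0.285], TCP at [0.203, -0.511, 0.231] pointing down, gripper open.
Joint ranges: [-2.95, 2.95], [-1.21, 1.97], [-1.09, 1.5], [-2.87, 1.71], [-2.94, -0.07], [-3.05, 3.05]. Speed limits (rad/s): [2.57, 2.57, 3.14, 3.14, 3.14, 3.14].

INTERFACE

Orientations are given as [roll, pitch, yaw] about the fixed x, y, z axes, in that order (R = Rz(yaw) Ry(pitch) Rx(roll)).
In Python, from workcell import state, get_image, job, silhouettes, tip_of gives the robot as it stands. The module is installed in compiled form; this text tells all that it offers.
- The arm moves only by the tool step_arm, never from a script. Its argument "steps" is a list of rows, each an object of numbers: "dx", "dy", "dz": the shift along the tool's x, y, z as a fraction of full scale; "ax", "ay", "az": the turn, a rotation vector about the tool's x, y, z as a fraction of full scale. In form: [{"dx": .., "dy": .., "dz": .., "ax": .., "ay": .., "az": ..}, ...]. A call has 1 to 8 rows; each row shifts and turns the commanded pose from where the row before left it, along the tool's axes as they then stand; what a row does not reach is not made up. Full scale, the value 1, is 0.05 m for a shift and 0.15 rad for a turn. A row lasts 1/8 s, in which the tool goes at most 62.5 mm and 10.7 degrees, less where a joint would pass 70% of its speed; a pose out of reach is approached as far as the arm can. A call with a number of a shift or a turn outside -1 to 1 is refused whole. A call with a gripper value outside its range is refused whole. "fingers" is the opening, from 0 (shut) to 1 (fully open), set as the call begins (left out, the last holds). The fingers move at their own pace and stop on an object; "grip_force" is the grip in N (left out, the last holds). Time passes only in rows, so rows that do not move let the fingers close. It gives the time, the measured TCP pose, the force, the opening and the grip force at its end, in the units of the state.
- state(): the state, without advancing time (a new reading comes with each control period).
- get_image(name): name is "scene" or "top"; returns a dict with "color" (420x560x3 uint8, red, green, blue), "K" (3x3 intrinsics, pixels), "extrinsics" (4x4, takes a point from camera to world coordinates). Camera axes: x right, y up, looking along -z (the intrinsics and any distortion apply to the point x, -y, -z); pixel columns grow to the right and rows downward; lengths in m; the calibration is good to about 2 mm. A picture is of the moment at which its call begins. There is no depth.
- job.hand_in(): hands the job in; it is judged then, once.
Trained networks look in a picture, given as the dict that the camera call returned (one of the last four; its "shot" number tells which), for a name from the list of things; names that differ only in an ending like _2 or _b are one class to them, and where a whole thing is asked for, a point or a joint stands for the part that bears it (a point fixed in the world has none). Each returns a list of dicts, best first, with "conf" (0 to 1); they miss things now and then, are a little off and sometimes report something else, mostly with a low value. They report only what shows in the picture. A call takes as long as a camera call. They do not tell look-alikes from the thing itself.
- silhouettes(query, picture): "region" (420x560 bool, what is visible of it) and "bbox" ([left, top, right, bottom] in pixels, round what is visible of it).
- tip_of(query, picture): "xy" ([column, row] in pixels: a listed point, or the origin of a listed thing).
The state is a dict: "clock": time; "joint_pos": joint angles; "dq": joint speeds; "effort": joint torques, N m; "tcp_pos": TCP position; "tcp_rot": TCP orientation; "ft_force": force on the tool from outside, world axes, zero at the start; "torque": the same for the moment, N m; "opening": opening from 0.0 (shut) to 1.0 (fully open); "gripper_force": force on a finger pad.
Only numpy, scipy, OpenCV 4.12 (cv2) and the standard library are available. Lean on these libraries where they do the work, as an engineer would, in place of code of your own. Each camera call takes 0.05 s, during which the arm holds its last target. There are 200 camera calls.

## Working session

There is one attempt and no reset: what is moved stays moved. The work goes in short steps, Python scripts to look and compute and a tool call to move; the robot and the scene stay as the last step left them, time stands still between calls to the robot, and variables do not carry over. Pictures are saved under pics/ and viewed, at most 14 in all, crops included, and the job is handed in when it is done.

Besides the shell and the picture viewer there is one more tool, called after "Emit:" by a JSON object that holds its "api" and its "payload", one argument or row to a line. step_arm: Moves the arm, as the interface text tells. Shift numbers are shares of 0.05 m and turn numbers shares of 0.15 rad, none past 1 either way. Its arguments: {"type":"object","properties":{"steps":{"type":"array"},"fingers":{"type":"number"},"grip_force":{"type":"number"}},"required":["steps"]}

```bash
mkdir -p pics; cat > h.py <<'E'
import numpy as np, cv2
from workcell import state, get_image, job, silhouettes, tip_of
def ray(p,uv):
    K=p["K"];E=np.array(p["extrinsics"]);u,v=uv
    d=np.array([(u-K[0][2])/K[0][0],-(v-K[1][2])/K[1][1],-1.])
    return E[:3,3],E[:3,:3]@d
def at(p,uv,z):
    o,d=ray(p,uv);return (o+d*(z-o[2])/d[2])[:2]
def px(p,X):
    E=np.linalg.inv(np.array(p["extrinsics"]));c=E[:3,:3]@np.array(X)+E[:3,3];K=p["K"]
    return np.array([K[0][2]+K[0][0]*c[0]/-c[2],K[1][2]-K[1][1]*c[1]/-c[2]])
E
python3 - <<'E'
from h import *
for n in("scene","top"):
    p=get_image(n);cv2.imwrite(f"pics/{n}0.png",p["color"][:,:,::-1])
    print(n,{k:np.round(v,3).tolist() for k,v in p.items() if k in("K","extrinsics") },[k for k in p])
    for q in("stem_short","stem_medium","stem_long","tray_blue","tray_green","tray_orange","pedal","bell"):
        for r in silhouettes(q,p)[:3]:print(q,r["bbox"],round(r["conf"],2))
s=state();print({k:np.round(v,3).tolist() for k,v in s.items()})
E
```

```text
scene {'K': [[387.3, 0.0, 278.901], [0.0, 387.3, 216.935], [0.0, 0.0, 1.0]], 'extrinsics': [[-0.841, -0.4, 0.363, 0.812], [0.54, -0.629, 0.559, 0.524], [0.004, 0.667, 0.745, 0.805], [0.0, 0.0, 0.0, 1.0]]} ['color', 'K', 'extrinsics', 'shot']
stem_short [246.2, 150.3, 260.8, 173.9] 0.84
stem_short [263.3, 136.6, 288.1, 154.4] 0.68
stem_short [224.1, 130.5, 250.4, 152.7] 0.65
stem_medium [330.1, 253.7, 347.7, 291.1] 0.81
stem_long [256.6, 179.8, 280.2, 211.7] 0.91
tray_blue [258.5, 303.5, 347.0, 396.9] 0.66
tray_green [163.7, 174.1, 234.3, 232.1] 0.67
tray_green [245.3, 149.4, 259.2, 171.7] 0.33
tray_orange [192.1, 233.2, 260.8, 291.9] 0.8
pedal [271.3, 214.4, 302.3, 248.0] 0.89
bell [382.5, 301.0, 402.6, 328.0] 0.77
top {'K': [[404.847, 0.0, 281.565], [0.0, 404.847, 206.378], [0.0, 0.0, 1.0]], 'extrinsics': [[0.024, 0.995, -0.097, 0.366], [-1.0, 0.023, -0.019, -0.061], [-0.017, 0.097, 0.995, 0.95], [0.0, 0.0, 0.0, 1.0]]} ['color', 'K', 'extrinsics', 'shot']
stem_short [428.2, 237.9, 467.0, 265.9] 0.74
stem_short [392.6, 288.1, 427.6, 306.7] 0.67
stem_short [378.6, 227.3, 408.0, 256.2] 0.59
stem_medium [174.3, 206.2, 206.0, 245.5] 0.64
stem_medium [304.9, 204.4, 345.2, 250.3] 0.54
tray_blue [116.2, 107.9, 187.2, 184.7] 0.94
tray_green [339.7, 121.7, 397.5, 190.3] 0.97
tray_green [119.7, 108.8, 189.4, 186.1] 0.24
tray_green [173.3, 206.2, 206.8, 241.9] 0.18
tray_orange [237.5, 97.4, 308.7, 171.4] 0.57
tray_orange [249.7, 191.8, 284.0, 237.3] 0.34
pedal [251.8, 190.5, 284.5, 236.7] 0.8
bell [340.0, 120.4, 398.3, 191.8] 0.68
bell [115.0, 227.3, 138.7, 250.2] 0.57
{'clock': 0.9, 'joint_pos': [-0.908, 0.255, 0.108, 0.0, -1.424, -0.285], 'dq': [-0.001, -0.001, 0.0, -0.001, -0.002, -0.001], 'effort': [0.0, -38.64, 23.807, 5.368, -0.001, -0.0], 'tcp_pos': [0.203, -0.511, 0.231], 'tcp_rot': [-3.142, -0.0, -2.764], 'ft_force': [-0.572, -0.282, -0.046], 'torque': [0.02, 0.025, -0.001], 'gripper_force': 0.0, 'opening': 1.002}
```

View pics/top0.png

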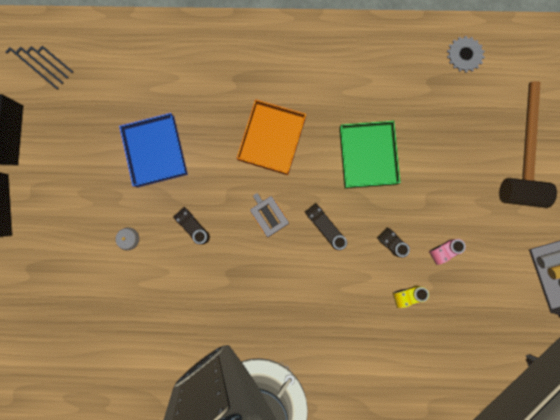

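View pics/scene0.png

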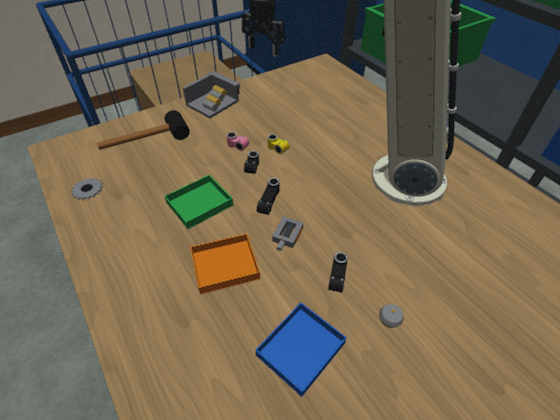

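Top view: the short black stem is at about (394,243), the medium at (191,226) and the long at (326,227). The pink (448,251) and yellow (411,297) look-alikes are not meant. Trays are blue (154,150), orange (271,137) and green (369,155). The pedal is at (268,214) and the bell at (126,238). Next I fit poses by colour silhouettes in both views.

```bash
cat > fit.py <<'E'
from h import *
from scipy.optimize import minimize
L=dict(short=.074,medium=.098,long=.122)
def stem_pts(l):
    a=np.linspace(0,2*np.pi,24,endpoint=False);c=np.c_[np.cos(a),np.sin(a)]
    P=[[-l/2+.017+.017*x,.017*y,z] for x,y in c for z in(0,.04)]
    P+=[[l/2-.019+.019*x,s*.017,.02+.019*y] for x,y in c for s in(-1,1)]
    return np.array(P)
def tray_pts():return np.array([[x,y,z] for x in(-.074,.074) for y in(-.063,.063) for z in(0,.03)])
S=8
def hull(p,pts,q,z0=0):
    c,s=np.cos(q[2]),np.sin(q[2]);W=np.c_[pts[:,0]*c-pts[:,1]*s+q[0],pts[:,0]*s+pts[:,1]*c+q[1],pts[:,2]+z0]
    return cv2.convexHull(np.array([px(p,w) for w in W],np.float32))[:,0]
def cost(q,pts,obs,z0=0):
    t=0
    for p,h in obs:
        m=hull(p,pts,q,z0);i=cv2.intersectConvexConvex(m,h)[0]
        a,b=cv2.contourArea(m),cv2.contourArea(h);t+=1-i/(a+b-i)
    return t
def col(p,kind):
    hsv=cv2.cvtColor(p["color"],cv2.COLOR_RGB2HSV);h,s,v=cv2.split(hsv)
    return {"black":(v<85),"blue":(s>120)&(h>100)&(h<130)&(v>50),"green":(s>120)&(h>45)&(h<80)&(v>50),"orange":(s>190)&(h>4)&(h<18)&(v>90)}[kind]
def blob(p,kind,box):
    m=col(p,kind).astype(np.uint8);x0,y0,x1,y1=[int(b) for b in box];r=np.zeros_like(m);r[y0:y1,x0:x1]=m[y0:y1,x0:x1]
    c=max(cv2.findContours(r,0,1)[0],key=cv2.contourArea).reshape(-1,2)
    # pixel centre contour -> grow half a pixel
    c=np.concatenate([c+d for d in([.5,0],[-.5,0],[0,.5],[0,-.5])]).astype(np.float32)
    return cv2.convexHull(c)[:,0]
def fit(pts,obs,q0,z0=0):
    r=minimize(cost,q0,args=(pts,obs,z0),method="Nelder-Mead",options=dict(initial_simplex=np.array(q0)+np.array([[0,0,0],[.008,0,0],[0,.008,0],[0,0,.15]])))
    return r.x,r.fun
E
python3 - <<'E'
from fit import *
T=get_image("top");C=get_image("scene")
B={"short":((374,222,412,262),(240,146,264,177),(402,250),(388,235)),"medium":((168,202,212,250),(325,248,352,296),(200,237),(181,214)),"long":((300,198,350,254),(252,174,285,216),(339,242),(312,210))}
TR={"blue":((110,100,195,192),(250,298,352,400)),"orange":((230,94,312,180),(185,228,265,296)),"green":((332,114,404,196),(160,172,238,232))}
for n,(bt,bc,a,b) in B.items():
    A=at(T,a,.04);D=at(T,b,.03);u=D-A;y=np.arctan2(u[1],u[0])
    print(n,"ring",A.round(3),"end",D.round(3))
    q0=[*((A+D)/2),y];ot=(T,blob(T,"black",bt));oc=(C,blob(C,"black",bc))
    for o in([ot],[oc],[ot,oc]):
        q,f=fit(stem_pts(L[n]),o,q0);print("  ",q.round(4),round(f,3))
for n,(bt,bc) in TR.items():
    ot=(T,blob(T,n,bt));oc=(C,blob(C,n,bc));c=ot[1].mean(0)
    R=cv2.minAreaRect(np.array([at(T,u,.03) for u in ot[1]],np.float32))
    print(n,np.round(R[0],3),np.round(R[1],3),round(R[2],1))
    y=np.radians(R[2])+(0 if R[1][0]>R[1][1] else np.pi/2)
    for o in([ot],[oc],[ot,oc]):
        q,f=fit(tray_pts(),o,[*R[0],y]);print("  ",q.round(4),round(f,3))
i=T["color"][190:310,165:475,::-1];cv2.imwrite("pics/crop.png",cv2.resize(i,(775,300),interpolation=2))
E
```

```text
short ring [ 0.363 -0.314] end [ 0.396 -0.285]
   [ 0.3797 -0.2974  0.8567] 0.322
   [ 0.3797 -0.2993  0.8217] 0.086
   [ 0.3797 -0.2992  0.8222] 0.412
medium ring [0.381 0.138] end [0.433 0.187]
   [0.4057 0.1601 0.8425] 0.148
   [0.4076 0.1629 0.7694] 0.172
   [0.4075 0.1628 0.7699] 0.332
long ring [ 0.377 -0.174] end [ 0.449 -0.113]
   [ 0.4202 -0.1362  0.7028] 0.247
   [ 0.4127 -0.1468  0.7257] 0.142
   [ 0.4123 -0.1465  0.72  ] 0.398
blue [0.582 0.261] [0.151 0.129] 15.8
   [0.5861 0.2647 0.2953] 0.055
   [0.5852 0.2624 0.274 ] 0.017
   [0.5851 0.2631 0.2762] 0.073
orange [ 0.619 -0.015] [0.127 0.152] 74.5
   [ 0.6221 -0.0151  2.8781] 0.02
   [ 0.618  -0.0312  2.8682] 0.118
   [ 0.6224 -0.0152  2.8713] 0.163
green [ 0.582 -0.243] [0.151 0.129] 5.4
   [ 0.5846 -0.2438  0.0946] 0.027
   [ 0.5843 -0.2465  0.0746] 0.032
   [ 0.5841 -0.2453  0.0874] 0.061
```

View pics/crop.png

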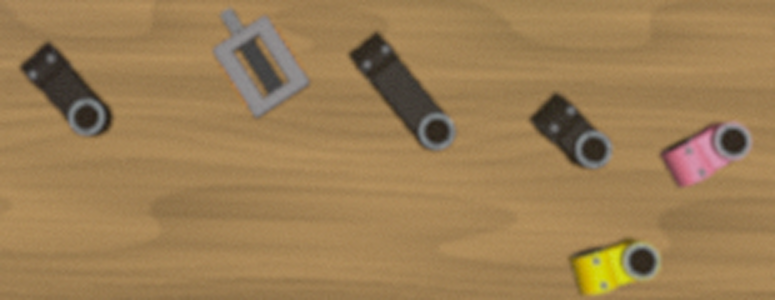

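The crop shows medium, long and short black stems left to right; the short black one (ring at crop (592,149)) is clearly distinct from the pink and yellow ones. The silver rim broke my black masks, so I refit with low-saturation masks.

```bash
sed -i 's/"black":(v<85)/"black":((v<85)|(s<75))/' fit.py
cat > stems.py <<'E'
from fit import *
B={"short":((374,222,412,262),(240,146,264,177),(402,250),(388,235)),"medium":((168,202,212,250),(325,248,352,296),(200,237),(181,214)),"long":((300,198,350,254),(252,174,285,216),(339,242),(312,210))}
T=get_image("top");C=get_image("scene")
for n,(bt,bc,a,b) in B.items():
    A=at(T,a,.04);D=at(T,b,.03);u=D-A;y=np.arctan2(u[1],u[0])
    q0=[*((A+D)/2),y];ot=(T,blob(T,"black",bt));oc=(C,blob(C,"black",bc))
    for o in([ot],[oc],[ot,oc]):
        q,f=fit(stem_pts(L[n]),o,q0);print(n,q.round(4),round(f,3))
    c,s=np.cos(q[2]),np.sin(q[2]);e=-L[n]/2+.017
    print("  ring px pred",px(T,[q[0]+e*c,q[1]+e*s,.04]).round(1),px(C,[q[0]+e*c,q[1]+e*s,.04]).round(1))
E
python3 stems.py
```

```text
short [ 0.3776 -0.3001  0.8317] 0.059
short [ 0.3785 -0.3017  0.8251] 0.038
short [ 0.3787 -0.3013  0.821 ] 0.112
  ring px pred [402.9 249.1] [252.7 153.6]
medium [0.4043 0.1617 0.7921] 0.089
medium [0.407  0.1624 0.775 ] 0.041
medium [0.4065 0.1626 0.768 ] 0.139
  ring px pred [199.2 235.9] [340.6 257.1]
long [ 0.4101 -0.1462  0.7168] 0.067
long [ 0.4108 -0.1479  0.7114] 0.039
long [ 0.4111 -0.1476  0.7095] 0.11
  ring px pred [340.1 241.9] [273.2 181. ]
```

```bash
cat > go.py <<'E'
import sys,math
from workcell import state
s=state();x,y,z=s["tcp_pos"];w=s["tcp_rot"][2];X,Y,Z,W=map(float,sys.argv[1:5])
d=(X-x,Y-y);t=(W-w+math.pi)%(2*math.pi)-math.pi
print("now",[round(v,4) for v in (x,y,z)],[round(float(v),4) for v in s["tcp_rot"]],"t",s["clock"],"F",[round(float(v),2) for v in s["ft_force"]],"open",round(s["opening"],3),"gf",round(float(s["gripper_force"]),1))
print("units total dx %.2f dy %.2f dz %.2f az %.2f"%((d[0]*math.cos(w)+d[1]*math.sin(w))/.05,(d[0]*math.sin(w)-d[1]*math.cos(w))/.05,(z-Z)/.05,-t/.15))
E
python3 go.py .3785 -.301 .09 -2.317
```

```text
now [np.float64(0.2029), np.float64(-0.5112), np.float64(0.2313)] [-3.1415, 0.0, -2.7638] t 1.1 F [-0.18, -0.25, -0.02] open 0.999 gf 0.0
units total dx -4.82 dy 2.61 dz 2.83 az -2.98
```

Emit:
{"api": "step_arm", "payload": {
  "steps": [
    {"dx":-0.69,"dy":0.37,"dz":0.2},
    {"dx":-0.69,"dy":0.37,"dz":0.2},
    {"dx":-0.69,"dy":0.37,"dz":0.2},
    {"dx":-0.69,"dy":0.37,"dz":0.2},
    {"dx":-0.69,"dy":0.37,"dz":0.2},
    {"dx":-0.69,"dy":0.37,"dz":0.2},
    {"dx":-0.69,"dy":0.37,"dz":0.2},
    {"az":-0.75,"dz":0.2}
  ],
  "fingers": 0.75,
  "grip_force": 50
}}

```text
invalid input at $.steps[0]: expected keys dx, dy, dz, ax, ay, az
```

Emit:
{"api": "step_arm", "payload": {
  "steps": [
    {"az":-0.75,"dz":0.4},
    {"az":-0.75,"dz":0.4},
    {"az":-0.75,"dz":0.4},
    {}
  ]
}}

```text
invalid input at $.steps[0]: expected keys dx, dy, dz, ax, ay, az
```

```bash
python3 go.py .3785 -.301 .004 -2.317; python3 - <<'E'
from h import *
T=get_image("top");C=get_image("scene")
a=cv2.resize(T["color"][190:300,330:460],(390,330),interpolation=2);b=cv2.resize(C["color"][80:190,200:330],(390,330),interpolation=2)
cv2.imwrite("pics/a1.png",np.hstack([a,b])[:,:,::-1])
E
```

```text
now [np.float64(0.2029), np.float64(-0.5112), np.float64(0.2313)] [-3.1415, 0.0, -2.7638] t 1.1 F [-0.18, -0.25, -0.02] open 0.999 gf 0.0
units total dx -4.82 dy 2.61 dz 4.55 az -2.98
```

View pics/a1.png

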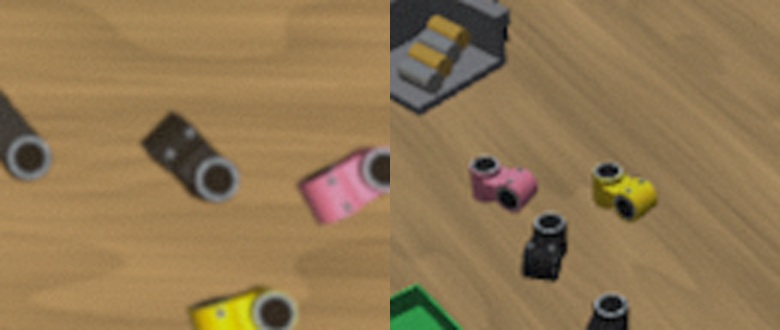

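All keys are needed in each row. The arm hasn't moved; the picture shows the untouched short stem (crop ring at (215,178)).

Emit:
{"api": "step_arm", "payload": {
  "steps": [
    {"dx":-0.69,"dy":0.37,"dz":0.2,"ax":0,"ay":0,"az":0},
    {"dx":-0.69,"dy":0.37,"dz":0.2,"ax":0,"ay":0,"az":0},
    {"dx":-0.69,"dy":0.37,"dz":0.2,"ax":0,"ay":0,"az":0},
    {"dx":-0.69,"dy":0.37,"dz":0.2,"ax":0,"ay":0,"az":0},
    {"dx":-0.69,"dy":0.37,"dz":0.2,"ax":0,"ay":0,"az":0},
    {"dx":-0.69,"dy":0.37,"dz":0.2,"ax":0,"ay":0,"az":0},
    {"dx":-0.69,"dy":0.37,"dz":0.2,"ax":0,"ay":0,"az":0},
    {"dx":0,"dy":0,"dz":0.2,"ax":0,"ay":0,"az":-0.75}
  ],
  "fingers": 0.75,
  "grip_force": 50
}}

```text
clock: 2.2
tcp_pos: [0.3811, -0.3002, 0.1511]
tcp_rot: [-3.141, 0.001, -2.646]
ft_force: [-0.4, 0.2, -0.7]
opening: 0.752
gripper_force: 0.0
```

Emit:
{"api": "step_arm", "payload": {
  "steps": [
    {"dx":0,"dy":0,"dz":0.4,"ax":0,"ay":0,"az":-0.75},
    {"dx":0,"dy":0,"dz":0.4,"ax":0,"ay":0,"az":-0.75},
    {"dx":0,"dy":0,"dz":0.4,"ax":0,"ay":0,"az":-0.75},
    {"dx":0,"dy":0,"dz":0,"ax":0,"ay":0,"az":0}
  ]
}}

```text
clock: 2.7
tcp_pos: [0.3786, -0.3013, 0.0901]
tcp_rot: [3.139, -0.001, -2.315]
ft_force: [0.4, -0.6, -0.5]
opening: 0.752
gripper_force: 0.0
```

```bash
python3 go.py .3785 -.301 .004 -2.317
```

```text
now [np.float64(0.3786), np.float64(-0.3013), np.float64(0.0901)] [3.1386, -0.001, -2.315] t 2.7 F [0.4, -0.64, -0.49] open 0.752 gf 0.0
units total dx -0.00 dy 0.01 dz 1.72 az 0.01
```

Emit:
{"api": "step_arm", "payload": {
  "steps": [
    {"dx":0,"dy":0,"dz":0.4,"ax":0,"ay":0,"az":0},
    {"dx":0,"dy":0,"dz":0.4,"ax":0,"ay":0,"az":0},
    {"dx":0,"dy":0,"dz":0.4,"ax":0,"ay":0,"az":0},
    {"dx":0,"dy":0,"dz":0.3,"ax":0,"ay":0,"az":0},
    {"dx":0,"dy":0,"dz":0.2,"ax":0,"ay":0,"az":0},
    {"dx":0,"dy":0,"dz":0,"ax":0,"ay":0,"az":0}
  ]
}}

```text
clock: 3.45
tcp_pos: [0.3796, -0.3018, 0.0064]
tcp_rot: [3.141, -0.0, -2.315]
ft_force: [0.6, -0.2, 1.6]
opening: 0.75
gripper_force: 0.0
```

Emit:
{"api": "step_arm", "payload": {
  "steps": [
    {"dx":0,"dy":0,"dz":0,"ax":0,"ay":0,"az":0},
    {"dx":0,"dy":0,"dz":0,"ax":0,"ay":0,"az":0},
    {"dx":0,"dy":0,"dz":0,"ax":0,"ay":0,"az":0},
    {"dx":0,"dy":0,"dz":0,"ax":0,"ay":0,"az":0},
    {"dx":0,"dy":0,"dz":0,"ax":0,"ay":0,"az":0},
    {"dx":0,"dy":0,"dz":0,"ax":0,"ay":0,"az":0}
  ],
  "fingers": 0,
  "grip_force": 50
}}

```text
clock: 4.2
tcp_pos: [0.3803, -0.3021, 0.0072]
tcp_rot: [-3.14, 0.0, -2.314]
ft_force: [-0.5, 1.4, 5.0]
opening: 0.391
gripper_force: 50.5
```

Emit:
{"api": "step_arm", "payload": {
  "steps": [
    {"dx":0,"dy":0,"dz":-0.1,"ax":0,"ay":0,"az":0},
    {"dx":0,"dy":0,"dz":-0.4,"ax":0,"ay":0,"az":0},
    {"dx":0,"dy":0,"dz":-0.8,"ax":0,"ay":0,"az":0},
    {"dx":0,"dy":0,"dz":-0.8,"ax":0,"ay":0,"az":0},
    {"dx":0,"dy":0,"dz":-0.2,"ax":0,"ay":0,"az":0},
    {"dx":0,"dy":0,"dz":0,"ax":0,"ay":0,"az":0}
  ]
}}

```text
clock: 4.95
tcp_pos: [0.3796, -0.3015, 0.1213]
tcp_rot: [-3.141, 0.001, -2.314]
ft_force: [-0.2, 0.6, -1.9]
opening: 0.388
gripper_force: 50.0
```

```bash
python3 go.py .585 .263 .1 -2.862; python3 - <<'E'
from h import *
T=get_image("top");C=get_image("scene")
a=cv2.resize(T["color"][190:300,330:460],(390,330),interpolation=2);b=cv2.resize(C["color"][80:190,200:330],(390,330),interpolation=2)
cv2.imwrite("pics/a2.png",np.hstack([a,b])[:,:,::-1])
E
```

```text
now [np.float64(0.3796), np.float64(-0.3015), np.float64(0.1213)] [-3.1413, 0.0006, -2.3141] t 4.95 F [-0.21, 0.62, -1.95] open 0.388 gf 50.0
units total dx -11.09 dy 4.62 dz 0.43 az 3.65
```

View pics/a2.png

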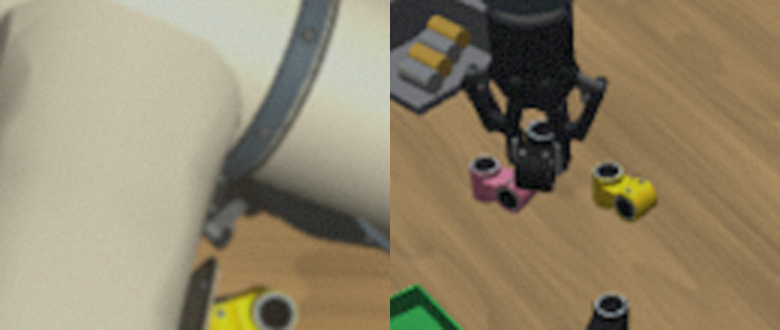

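Emit:
{"api": "step_arm", "payload": {
  "steps": [
    {"dx":-0.4,"dy":0.16,"dz":0,"ax":0,"ay":0,"az":0},
    {"dx":-0.7,"dy":0.29,"dz":0,"ax":0,"ay":0,"az":0},
    {"dx":-0.7,"dy":0.29,"dz":0,"ax":0,"ay":0,"az":0},
    {"dx":-0.7,"dy":0.29,"dz":0,"ax":0,"ay":0,"az":0},
    {"dx":-0.7,"dy":0.29,"dz":0,"ax":0,"ay":0,"az":0},
    {"dx":-0.7,"dy":0.29,"dz":0,"ax":0,"ay":0,"az":0},
    {"dx":-0.7,"dy":0.29,"dz":0,"ax":0,"ay":0,"az":0},
    {"dx":-0.7,"dy":0.29,"dz":0,"ax":0,"ay":0,"az":0}
  ]
}}

```text
clock: 6.05
tcp_pos: [0.4775, -0.0314, 0.1197]
tcp_rot: [3.14, -0.002, -2.314]
ft_force: [0.7, -0.2, -1.4]
opening: 0.388
gripper_force: 50.0
```

Emit:
{"api": "step_arm", "payload": {
  "steps": [
    {"dx":-0.7,"dy":0.29,"dz":0,"ax":0,"ay":0,"az":0},
    {"dx":-0.7,"dy":0.29,"dz":0,"ax":0,"ay":0,"az":0},
    {"dx":-0.7,"dy":0.29,"dz":0,"ax":0,"ay":0,"az":0},
    {"dx":-0.7,"dy":0.29,"dz":0,"ax":0,"ay":0,"az":0},
    {"dx":-0.7,"dy":0.29,"dz":0,"ax":0,"ay":0,"az":0},
    {"dx":-0.7,"dy":0.29,"dz":0,"ax":0,"ay":0,"az":0},
    {"dx":-0.7,"dy":0.29,"dz":0,"ax":0,"ay":0,"az":0},
    {"dx":-0.5,"dy":0.2,"dz":0,"ax":0,"ay":0,"az":0.2}
  ]
}}

```text
clock: 7.05
tcp_pos: [0.5782, 0.2429, 0.1189]
tcp_rot: [3.141, -0.004, -2.344]
ft_force: [0.7, -1.5, -1.3]
opening: 0.384
gripper_force: 50.0
```

Emit:
{"api": "step_arm", "payload": {
  "steps": [
    {"dx":0,"dy":0,"dz":0,"ax":0,"ay":0,"az":0.7},
    {"dx":0,"dy":0,"dz":0,"ax":0,"ay":0,"az":0.7},
    {"dx":0,"dy":0,"dz":0,"ax":0,"ay":0,"az":0.7},
    {"dx":0,"dy":0,"dz":0,"ax":0,"ay":0,"az":0.7},
    {"dx":0,"dy":0,"dz":0,"ax":0,"ay":0,"az":0.65},
    {"dx":0,"dy":0,"dz":0,"ax":0,"ay":0,"az":0}
  ]
}}

```text
clock: 7.8
tcp_pos: [0.578, 0.2414, 0.1194]
tcp_rot: [-3.141, -0.003, -2.861]
ft_force: [-0.3, 0.6, -0.2]
opening: 0.391
gripper_force: 49.9
```

```bash
python3 go.py .585 .263 .013 -2.862
```

```text
now [np.float64(0.578), np.float64(0.2414), np.float64(0.1194)] [-3.1408, -0.0032, -2.8605] t 7.8 F [-0.32, 0.6, -0.21] open 0.391 gf 49.9
units total dx -0.25 dy 0.38 dz 2.13 az 0.01
```

Emit:
{"api": "step_arm", "payload": {
  "steps": [
    {"dx":-0.25,"dy":0.38,"dz":0.1,"ax":0,"ay":0,"az":0},
    {"dx":0,"dy":0,"dz":0.5,"ax":0,"ay":0,"az":0},
    {"dx":0,"dy":0,"dz":0.5,"ax":0,"ay":0,"az":0},
    {"dx":0,"dy":0,"dz":0.5,"ax":0,"ay":0,"az":0},
    {"dx":0,"dy":0,"dz":0.3,"ax":0,"ay":0,"az":0},
    {"dx":0,"dy":0,"dz":0.2,"ax":0,"ay":0,"az":0},
    {"dx":0,"dy":0,"dz":0,"ax":0,"ay":0,"az":0},
    {"dx":0,"dy":0,"dz":0,"ax":0,"ay":0,"az":0}
  ]
}}

```text
clock: 8.8
tcp_pos: [0.5862, 0.2638, 0.0173]
tcp_rot: [3.141, 0.002, -2.861]
ft_force: [-0.2, -0.2, -0.9]
opening: 0.389
gripper_force: 50.0
```

Emit:
{"api": "step_arm", "payload": {
  "steps": [
    {"dx":0,"dy":0,"dz":0.02,"ax":0,"ay":0,"az":0},
    {"dx":0,"dy":0,"dz":0.02,"ax":0,"ay":0,"az":0},
    {"dx":0,"dy":0,"dz":0,"ax":0,"ay":0,"az":0},
    {"dx":0,"dy":0,"dz":0,"ax":0,"ay":0,"az":0}
  ]
}}

```text
clock: 9.3
tcp_pos: [0.5856, 0.2635, 0.0144]
tcp_rot: [3.142, 0.0, -2.861]
ft_force: [-0.1, -0.4, -2.1]
opening: 0.383
gripper_force: 50.0
```

Emit:
{"api": "step_arm", "payload": {
  "steps": [
    {"dx":0,"dy":0,"dz":0.03,"ax":0,"ay":0,"az":0},
    {"dx":0,"dy":0,"dz":0.03,"ax":0,"ay":0,"az":0},
    {"dx":0,"dy":0,"dz":0,"ax":0,"ay":0,"az":0},
    {"dx":0,"dy":0,"dz":0,"ax":0,"ay":0,"az":0}
  ]
}}

```text
clock: 9.8
tcp_pos: [0.5855, 0.2635, 0.0112]
tcp_rot: [-3.142, -0.0, -2.861]
ft_force: [-0.7, 0.4, -1.3]
opening: 0.39
gripper_force: 50.0
```

```bash
python3 go.py .585 .263 .01 -2.862
```

```text
now [np.float64(0.5855), np.float64(0.2635), np.float64(0.0112)] [-3.1415, -0.0, -2.8612] t 9.8 F [-0.7, 0.38, -1.27] open 0.39 gf 50.0
units total dx 0.01 dy -0.01 dz 0.02 az 0.01
```

Emit:
{"api": "step_arm", "payload": {
  "steps": [
    {"dx":0,"dy":0,"dz":0.02,"ax":0,"ay":0,"az":0},
    {"dx":0,"dy":0,"dz":0,"ax":0,"ay":0,"az":0},
    {"dx":0,"dy":0,"dz":0,"ax":0,"ay":0,"az":0}
  ]
}}

```text
clock: 10.18
tcp_pos: [0.5855, 0.2634, 0.0103]
tcp_rot: [3.142, -0.0, -2.861]
ft_force: [-0.0, 0.5, -0.6]
opening: 0.391
gripper_force: 50.1
```

Emit:
{"api": "step_arm", "payload": {
  "steps": [
    {"dx":0,"dy":0,"dz":0.01,"ax":0,"ay":0,"az":0},
    {"dx":0,"dy":0,"dz":0,"ax":0,"ay":0,"az":0},
    {"dx":0,"dy":0,"dz":0,"ax":0,"ay":0,"az":0}
  ]
}}

```text
clock: 10.55
tcp_pos: [0.5856, 0.2635, 0.0102]
tcp_rot: [-3.142, 0.0, -2.861]
ft_force: [-2.1, -0.8, 4.8]
opening: 0.389
gripper_force: 50.4
```

Emit:
{"api": "step_arm", "payload": {
  "steps": [
    {"dx":0,"dy":0,"dz":0,"ax":0,"ay":0,"az":0},
    {"dx":0,"dy":0,"dz":0,"ax":0,"ay":0,"az":0},
    {"dx":0,"dy":0,"dz":0,"ax":0,"ay":0,"az":0},
    {"dx":0,"dy":0,"dz":0,"ax":0,"ay":0,"az":0}
  ],
  "fingers": 0.65
}}

```text
clock: 11.05
tcp_pos: [0.5855, 0.2634, 0.0097]
tcp_rot: [-3.142, -0.0, -2.861]
ft_force: [-0.1, -0.4, -0.2]
opening: 0.651
gripper_force: 0.0
```

Emit:
{"api": "step_arm", "payload": {
  "steps": [
    {"dx":0,"dy":0,"dz":-0.2,"ax":0,"ay":0,"az":0},
    {"dx":0,"dy":0,"dz":-0.5,"ax":0,"ay":0,"az":0},
    {"dx":0,"dy":0,"dz":-0.9,"ax":0,"ay":0,"az":0},
    {"dx":0,"dy":0,"dz":-0.6,"ax":0,"ay":0,"az":0},
    {"dx":0,"dy":0,"dz":0,"ax":0,"ay":0,"az":0}
  ]
}}

```text
clock: 11.68
tcp_pos: [0.5873, 0.2644, 0.1241]
tcp_rot: [3.14, 0.007, -2.861]
ft_force: [0.2, -0.2, -0.3]
opening: 0.647
gripper_force: 0.0
```

```bash
python3 go.py .4065 .1625 .09 -2.367
```

```text
now [np.float64(0.5873), np.float64(0.2644), np.float64(0.1241)] [3.1398, 0.0071, -2.861] t 11.675 F [0.18, -0.15, -0.26] open 0.647 gf 0.0
units total dx 4.04 dy -0.96 dz 0.68 az -3.29
```

Emit:
{"api": "step_arm", "payload": {
  "steps": [
    {"dx":0.66,"dy":-0.16,"dz":0,"ax":0,"ay":0,"az":0},
    {"dx":0.66,"dy":-0.16,"dz":0,"ax":0,"ay":0,"az":0},
    {"dx":0.66,"dy":-0.16,"dz":0,"ax":0,"ay":0,"az":0},
    {"dx":0.66,"dy":-0.16,"dz":0,"ax":0,"ay":0,"az":0},
    {"dx":0.66,"dy":-0.16,"dz":0,"ax":0,"ay":0,"az":0},
    {"dx":0.66,"dy":-0.16,"dz":0,"ax":0,"ay":0,"az":0},
    {"dx":0,"dy":0,"dz":0,"ax":0,"ay":0,"az":-0.66},
    {"dx":0,"dy":0,"dz":0,"ax":0,"ay":0,"az":-0.66}
  ],
  "fingers": 0.75
}}

```text
clock: 12.68
tcp_pos: [0.4079, 0.1622, 0.1198]
tcp_rot: [3.141, -0.0, -2.66]
ft_force: [0.1, 0.0, 0.5]
opening: 0.752
gripper_force: 0.0
```

Emit:
{"api": "step_arm", "payload": {
  "steps": [
    {"dx":0,"dy":0,"dz":0.2,"ax":0,"ay":0,"az":-0.66},
    {"dx":0,"dy":0,"dz":0.2,"ax":0,"ay":0,"az":-0.66},
    {"dx":0,"dy":0,"dz":0.2,"ax":0,"ay":0,"az":-0.65},
    {"dx":0,"dy":0,"dz":0,"ax":0,"ay":0,"az":0},
    {"dx":0,"dy":0,"dz":0,"ax":0,"ay":0,"az":0}
  ]
}}

```text
clock: 13.3
tcp_pos: [0.4087, 0.1626, 0.0901]
tcp_rot: [-3.141, 0.0, -2.37]
ft_force: [0.2, 0.1, -0.3]
opening: 0.749
gripper_force: 0.0
```

```bash
python3 go.py .4065 .1625 .006 -2.367; python3 - <<'E'
from h import *
T=get_image("top");C=get_image("scene")
a=cv2.resize(T["color"][90:260,100:230],(390,510),interpolation=2);b=cv2.resize(C["color"][230:400,250:380],(390,510),interpolation=2)
cv2.imwrite("pics/a3.png",np.hstack([a,b])[:,:,::-1])
E
```

```text
now [np.float64(0.4087), np.float64(0.1626), np.float64(0.0901)] [-3.1414, 0.0003, -2.3696] t 13.3 F [0.2, 0.1, -0.34] open 0.749 gf 0.0
units total dx 0.03 dy 0.03 dz 1.68 az -0.02
```

View pics/a3.png

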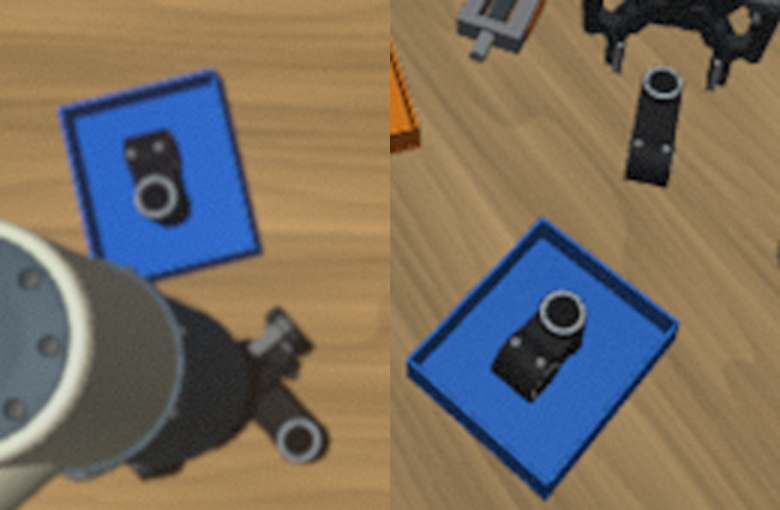

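The short stem lies flat and upright in the blue tray (crop (155,180) and (540,345)). The open gripper straddles the medium stem. Descend.

Emit:
{"api": "step_arm", "payload": {
  "steps": [
    {"dx":0.03,"dy":0.03,"dz":0.4,"ax":0,"ay":0,"az":0},
    {"dx":0,"dy":0,"dz":0.4,"ax":0,"ay":0,"az":0},
    {"dx":0,"dy":0,"dz":0.4,"ax":0,"ay":0,"az":0},
    {"dx":0,"dy":0,"dz":0.3,"ax":0,"ay":0,"az":0},
    {"dx":0,"dy":0,"dz":0.18,"ax":0,"ay":0,"az":0},
    {"dx":0,"dy":0,"dz":0,"ax":0,"ay":0,"az":0},
    {"dx":0,"dy":0,"dz":0,"ax":0,"ay":0,"az":0}
  ]
}}

```text
clock: 14.28
tcp_pos: [0.4069, 0.1629, 0.0064]
tcp_rot: [-3.141, 0.001, -2.368]
ft_force: [0.5, -0.1, 0.3]
opening: 0.749
gripper_force: 0.0
```

Emit:
{"api": "step_arm", "payload": {
  "steps": [
    {"dx":0,"dy":0,"dz":0,"ax":0,"ay":0,"az":0},
    {"dx":0,"dy":0,"dz":0,"ax":0,"ay":0,"az":0},
    {"dx":0,"dy":0,"dz":0,"ax":0,"ay":0,"az":0},
    {"dx":0,"dy":0,"dz":0,"ax":0,"ay":0,"az":0},
    {"dx":0,"dy":0,"dz":0,"ax":0,"ay":0,"az":0},
    {"dx":0,"dy":0,"dz":0,"ax":0,"ay":0,"az":0}
  ],
  "fingers": 0,
  "grip_force": 60
}}

```text
clock: 15.02
tcp_pos: [0.4069, 0.1629, 0.0064]
tcp_rot: [-3.141, 0.001, -2.367]
ft_force: [-1.8, 0.5, 6.0]
opening: 0.386
gripper_force: 60.0
```

Emit:
{"api": "step_arm", "payload": {
  "steps": [
    {"dx":0,"dy":0,"dz":-0.1,"ax":0,"ay":0,"az":0},
    {"dx":0,"dy":0,"dz":-0.4,"ax":0,"ay":0,"az":0},
    {"dx":0,"dy":0,"dz":-0.8,"ax":0,"ay":0,"az":0},
    {"dx":0,"dy":0,"dz":-0.8,"ax":0,"ay":0,"az":0},
    {"dx":0,"dy":0,"dz":-0.2,"ax":0,"ay":0,"az":0},
    {"dx":0,"dy":0,"dz":0,"ax":0,"ay":0,"az":0},
    {"dx":0,"dy":0,"dz":0,"ax":0,"ay":0,"az":0}
  ]
}}

```text
clock: 15.9
tcp_pos: [0.4055, 0.162, 0.1194]
tcp_rot: [3.141, -0.003, -2.368]
ft_force: [0.1, -0.9, -1.6]
opening: 0.387
gripper_force: 59.6
```

```bash
python3 go.py .584 -.245 .12 -3.057
```

```text
now [np.float64(0.4055), np.float64(0.162), np.float64(0.1194)] [3.1409, -0.0029, -2.3682] t 15.9 F [0.1, -0.94, -1.62] open 0.387 gf 59.6
units total dx 3.13 dy -8.32 dz -0.01 az 4.59
```

Emit:
{"api": "step_arm", "payload": {
  "steps": [
    {"dx":0.12,"dy":-0.32,"dz":0,"ax":0,"ay":0,"az":0},
    {"dx":0.24,"dy":-0.64,"dz":0,"ax":0,"ay":0,"az":0},
    {"dx":0.24,"dy":-0.64,"dz":0,"ax":0,"ay":0,"az":0},
    {"dx":0.24,"dy":-0.64,"dz":0,"ax":0,"ay":0,"az":0},
    {"dx":0.24,"dy":-0.64,"dz":0,"ax":0,"ay":0,"az":0},
    {"dx":0.24,"dy":-0.64,"dz":0,"ax":0,"ay":0,"az":0},
    {"dx":0.24,"dy":-0.64,"dz":0,"ax":0,"ay":0,"az":0},
    {"dx":0.24,"dy":-0.64,"dz":0,"ax":0,"ay":0,"az":0}
  ]
}}

```text
clock: 16.9
tcp_pos: [0.5092, -0.0731, 0.1191]
tcp_rot: [3.14, -0.002, -2.368]
ft_force: [0.1, 0.6, -1.3]
opening: 0.387
gripper_force: 59.7
```

Emit:
{"api": "step_arm", "payload": {
  "steps": [
    {"dx":0.24,"dy":-0.64,"dz":0,"ax":0,"ay":0,"az":0},
    {"dx":0.24,"dy":-0.64,"dz":0,"ax":0,"ay":0,"az":0},
    {"dx":0.24,"dy":-0.64,"dz":0,"ax":0,"ay":0,"az":0},
    {"dx":0.24,"dy":-0.64,"dz":0,"ax":0,"ay":0,"az":0},
    {"dx":0.24,"dy":-0.64,"dz":0,"ax":0,"ay":0,"az":0},
    {"dx":0.12,"dy":-0.32,"dz":0,"ax":0,"ay":0,"az":0.3},
    {"dx":0,"dy":0,"dz":0,"ax":0,"ay":0,"az":0.7},
    {"dx":0,"dy":0,"dz":0,"ax":0,"ay":0,"az":0.7}
  ]
}}

```text
clock: 17.9
tcp_pos: [0.585, -0.2437, 0.1193]
tcp_rot: [3.14, -0.002, -2.628]
ft_force: [0.7, 0.2, -0.8]
opening: 0.385
gripper_force: 59.6
```

Emit:
{"api": "step_arm", "payload": {
  "steps": [
    {"dx":0,"dy":0,"dz":0,"ax":0,"ay":0,"az":0.7},
    {"dx":0,"dy":0,"dz":0,"ax":0,"ay":0,"az":0.7},
    {"dx":0,"dy":0,"dz":0,"ax":0,"ay":0,"az":0.7},
    {"dx":0,"dy":0,"dz":0,"ax":0,"ay":0,"az":0.79},
    {"dx":0,"dy":0,"dz":0,"ax":0,"ay":0,"az":0},
    {"dx":0,"dy":0,"dz":0,"ax":0,"ay":0,"az":0}
  ]
}}

```text
clock: 18.65
tcp_pos: [0.5853, -0.2437, 0.1203]
tcp_rot: [3.141, -0.001, -3.054]
ft_force: [-0.0, 0.4, -0.6]
opening: 0.382
gripper_force: 59.6
```

```bash
python3 go.py .584 -.245 .012 -3.057
```

```text
now [np.float64(0.5853), np.float64(-0.2437), np.float64(0.1203)] [3.1412, -0.0009, -3.0544] t 18.65 F [-0.01, 0.39, -0.62] open 0.382 gf 59.6
units total dx 0.03 dy -0.02 dz 2.17 az 0.02
```

Emit:
{"api": "step_arm", "payload": {
  "steps": [
    {"dx":0.03,"dy":-0.02,"dz":0.2,"ax":0,"ay":0,"az":0},
    {"dx":0,"dy":0,"dz":0.5,"ax":0,"ay":0,"az":0},
    {"dx":0,"dy":0,"dz":0.5,"ax":0,"ay":0,"az":0},
    {"dx":0,"dy":0,"dz":0.5,"ax":0,"ay":0,"az":0},
    {"dx":0,"dy":0,"dz":0.3,"ax":0,"ay":0,"az":0},
    {"dx":0,"dy":0,"dz":0.14,"ax":0,"ay":0,"az":0},
    {"dx":0,"dy":0,"dz":0,"ax":0,"ay":0,"az":0},
    {"dx":0,"dy":0,"dz":0,"ax":0,"ay":0,"az":0}
  ]
}}

```text
clock: 19.65
tcp_pos: [0.5848, -0.2453, 0.0148]
tcp_rot: [-3.141, 0.002, -3.056]
ft_force: [0.3, -0.2, -0.5]
opening: 0.389
gripper_force: 59.7
```

Emit:
{"api": "step_arm", "payload": {
  "steps": [
    {"dx":0,"dy":0,"dz":0.02,"ax":0,"ay":0,"az":0},
    {"dx":0,"dy":0,"dz":0,"ax":0,"ay":0,"az":0},
    {"dx":0,"dy":0,"dz":0,"ax":0,"ay":0,"az":0},
    {"dx":0,"dy":0,"dz":0,"ax":0,"ay":0,"az":0}
  ]
}}

```text
clock: 20.15
tcp_pos: [0.5842, -0.2451, 0.0128]
tcp_rot: [-3.142, 0.0, -3.056]
ft_force: [-0.2, 0.3, -0.5]
opening: 0.386
gripper_force: 59.7
```

Emit:
{"api": "step_arm", "payload": {
  "steps": [
    {"dx":0,"dy":0,"dz":0.04,"ax":0,"ay":0,"az":0},
    {"dx":0,"dy":0,"dz":0,"ax":0,"ay":0,"az":0},
    {"dx":0,"dy":0,"dz":0,"ax":0,"ay":0,"az":0},
    {"dx":0,"dy":0,"dz":0,"ax":0,"ay":0,"az":0}
  ]
}}

```text
clock: 20.65
tcp_pos: [0.5842, -0.2451, 0.0108]
tcp_rot: [-3.142, 0.0, -3.056]
ft_force: [-1.0, 0.2, -0.5]
opening: 0.387
gripper_force: 59.7
```

Emit:
{"api": "step_arm", "payload": {
  "steps": [
    {"dx":0,"dy":0,"dz":0.02,"ax":0,"ay":0,"az":0},
    {"dx":0,"dy":0,"dz":0,"ax":0,"ay":0,"az":0},
    {"dx":0,"dy":0,"dz":0,"ax":0,"ay":0,"az":0},
    {"dx":0,"dy":0,"dz":0,"ax":0,"ay":0,"az":0}
  ]
}}

```text
clock: 21.15
tcp_pos: [0.5842, -0.2451, 0.0098]
tcp_rot: [-3.142, 0.0, -3.056]
ft_force: [-0.0, 0.9, -0.6]
opening: 0.389
gripper_force: 59.7
```

Emit:
{"api": "step_arm", "payload": {
  "steps": [
    {"dx":0,"dy":0,"dz":0.01,"ax":0,"ay":0,"az":0},
    {"dx":0,"dy":0,"dz":0,"ax":0,"ay":0,"az":0},
    {"dx":0,"dy":0,"dz":0,"ax":0,"ay":0,"az":0}
  ]
}}

```text
clock: 21.52
tcp_pos: [0.5842, -0.2451, 0.0095]
tcp_rot: [-3.141, 0.0, -3.056]
ft_force: [-1.3, 0.9, 0.5]
opening: 0.39
gripper_force: 60.1
```

Emit:
{"api": "step_arm", "payload": {
  "steps": [
    {"dx":0,"dy":0,"dz":0.01,"ax":0,"ay":0,"az":0},
    {"dx":0,"dy":0,"dz":0,"ax":0,"ay":0,"az":0},
    {"dx":0,"dy":0,"dz":0,"ax":0,"ay":0,"az":0}
  ]
}}

```text
clock: 21.9
tcp_pos: [0.5842, -0.2451, 0.0095]
tcp_rot: [-3.141, 0.0, -3.056]
ft_force: [-2.5, 1.4, 4.0]
opening: 0.385
gripper_force: 60.5
```

Contact made; release and retreat.

Emit:
{"api": "step_arm", "payload": {
  "steps": [
    {"dx":0,"dy":0,"dz":0,"ax":0,"ay":0,"az":0},
    {"dx":0,"dy":0,"dz":0,"ax":0,"ay":0,"az":0},
    {"dx":0,"dy":0,"dz":0,"ax":0,"ay":0,"az":0},
    {"dx":0,"dy":0,"dz":0,"ax":0,"ay":0,"az":0}
  ],
  "fingers": 0.65
}}

```text
clock: 22.4
tcp_pos: [0.5841, -0.2451, 0.0087]
tcp_rot: [3.142, -0.0, -3.056]
ft_force: [-0.1, -0.5, 0.4]
opening: 0.653
gripper_force: 0.0
```

Emit:
{"api": "step_arm", "payload": {
  "steps": [
    {"dx":0,"dy":0,"dz":-0.2,"ax":0,"ay":0,"az":0},
    {"dx":0,"dy":0,"dz":-0.5,"ax":0,"ay":0,"az":0},
    {"dx":0,"dy":0,"dz":-0.9,"ax":0,"ay":0,"az":0},
    {"dx":0,"dy":0,"dz":-0.6,"ax":0,"ay":0,"az":0},
    {"dx":0,"dy":0,"dz":0,"ax":0,"ay":0,"az":0},
    {"dx":0,"dy":0,"dz":0,"ax":0,"ay":0,"az":0}
  ]
}}

```text
clock: 23.15
tcp_pos: [0.5839, -0.2449, 0.1187]
tcp_rot: [3.141, -0.0, -3.056]
ft_force: [-0.6, -0.2, -0.6]
opening: 0.652
gripper_force: 0.0
```

```bash
python3 go.py .411 -.1475 .09 -2.431
```

```text
now [np.float64(0.5839), np.float64(-0.2449), np.float64(0.1187)] [3.1411, -0.0001, -3.0564] t 23.15 F [-0.62, -0.22, -0.58] open 0.652 gf 0.0
units total dx 3.28 dy 2.23 dz 0.57 az -4.17
```

Emit:
{"api": "step_arm", "payload": {
  "steps": [
    {"dx":0.41,"dy":0.28,"dz":0,"ax":0,"ay":0,"az":0},
    {"dx":0.41,"dy":0.28,"dz":0,"ax":0,"ay":0,"az":0},
    {"dx":0.41,"dy":0.28,"dz":0,"ax":0,"ay":0,"az":0},
    {"dx":0.41,"dy":0.28,"dz":0,"ax":0,"ay":0,"az":0},
    {"dx":0.41,"dy":0.28,"dz":0,"ax":0,"ay":0,"az":0},
    {"dx":0.41,"dy":0.28,"dz":0,"ax":0,"ay":0,"az":0},
    {"dx":0.41,"dy":0.28,"dz":0,"ax":0,"ay":0,"az":0},
    {"dx":0.41,"dy":0.27,"dz":0,"ax":0,"ay":0,"az":0}
  ],
  "fingers": 0.75
}}

```text
clock: 24.15
tcp_pos: [0.4097, -0.1476, 0.1178]
tcp_rot: [3.141, -0.002, -3.056]
ft_force: [0.4, 0.2, 0.8]
opening: 0.752
gripper_force: 0.0
```

Emit:
{"api": "step_arm", "payload": {
  "steps": [
    {"dx":0,"dy":0,"dz":0.1,"ax":0,"ay":0,"az":-0.7},
    {"dx":0,"dy":0,"dz":0.1,"ax":0,"ay":0,"az":-0.7},
    {"dx":0,"dy":0,"dz":0.1,"ax":0,"ay":0,"az":-0.7},
    {"dx":0,"dy":0,"dz":0.1,"ax":0,"ay":0,"az":-0.7},
    {"dx":0,"dy":0,"dz":0.1,"ax":0,"ay":0,"az":-0.7},
    {"dx":0,"dy":0,"dz":0.07,"ax":0,"ay":0,"az":-0.67},
    {"dx":0,"dy":0,"dz":0,"ax":0,"ay":0,"az":0},
    {"dx":0,"dy":0,"dz":0,"ax":0,"ay":0,"az":0}
  ]
}}

```text
clock: 25.15
tcp_pos: [0.411, -0.148, 0.09]
tcp_rot: [3.141, -0.001, -2.433]
ft_force: [-0.2, -0.4, -0.1]
opening: 0.748
gripper_force: 0.0
```

```bash
python3 go.py .411 -.1475 .006 -2.431; python3 - <<'E'
from h import *
T=get_image("top");C=get_image("scene")
a=cv2.resize(T["color"][100:270,290:420],(390,510),interpolation=2);b=cv2.resize(C["color"][110:280,160:290],(390,510),interpolation=2)
cv2.imwrite("pics/a4.png",np.hstack([a,b])[:,:,::-1])
E
```

```text
now [np.float64(0.411), np.float64(-0.148), np.float64(0.09)] [3.141, -0.0006, -2.4327] t 25.15 F [-0.21, -0.36, -0.12] open 0.748 gf 0.0
units total dx -0.01 dy 0.01 dz 1.68 az -0.01
```

View pics/a4.png

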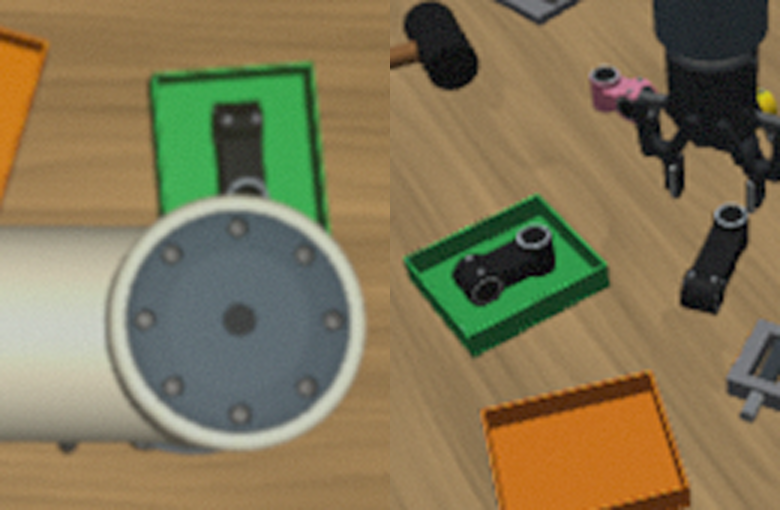

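The medium stem lies flat and upright in the green tray (crop (240,150) and (505,265)). The gripper straddles the long stem, clear of the pedal.

Emit:
{"api": "step_arm", "payload": {
  "steps": [
    {"dx":0,"dy":0,"dz":0.4,"ax":0,"ay":0,"az":0},
    {"dx":0,"dy":0,"dz":0.4,"ax":0,"ay":0,"az":0},
    {"dx":0,"dy":0,"dz":0.4,"ax":0,"ay":0,"az":0},
    {"dx":0,"dy":0,"dz":0.3,"ax":0,"ay":0,"az":0},
    {"dx":0,"dy":0,"dz":0.18,"ax":0,"ay":0,"az":0},
    {"dx":0,"dy":0,"dz":0,"ax":0,"ay":0,"az":0},
    {"dx":0,"dy":0,"dz":0,"ax":0,"ay":0,"az":0}
  ]
}}

```text
clock: 26.12
tcp_pos: [0.4118, -0.148, 0.0068]
tcp_rot: [-3.141, 0.001, -2.431]
ft_force: [1.1, 0.3, 1.5]
opening: 0.753
gripper_force: 0.0
```

Emit:
{"api": "step_arm", "payload": {
  "steps": [
    {"dx":0,"dy":0,"dz":0,"ax":0,"ay":0,"az":0},
    {"dx":0,"dy":0,"dz":0,"ax":0,"ay":0,"az":0},
    {"dx":0,"dy":0,"dz":0,"ax":0,"ay":0,"az":0},
    {"dx":0,"dy":0,"dz":0,"ax":0,"ay":0,"az":0},
    {"dx":0,"dy":0,"dz":0,"ax":0,"ay":0,"az":0},
    {"dx":0,"dy":0,"dz":0,"ax":0,"ay":0,"az":0}
  ],
  "fingers": 0,
  "grip_force": 70
}}

```text
clock: 26.88
tcp_pos: [0.4118, -0.148, 0.0069]
tcp_rot: [-3.141, 0.001, -2.431]
ft_force: [-1.2, 0.7, 6.2]
opening: 0.386
gripper_force: 69.9
```

Emit:
{"api": "step_arm", "payload": {
  "steps": [
    {"dx":0,"dy":0,"dz":-0.1,"ax":0,"ay":0,"az":0},
    {"dx":0,"dy":0,"dz":-0.4,"ax":0,"ay":0,"az":0},
    {"dx":0,"dy":0,"dz":-0.8,"ax":0,"ay":0,"az":0},
    {"dx":0,"dy":0,"dz":-0.8,"ax":0,"ay":0,"az":0},
    {"dx":0,"dy":0,"dz":-0.2,"ax":0,"ay":0,"az":0},
    {"dx":0,"dy":0,"dz":0,"ax":0,"ay":0,"az":0},
    {"dx":0,"dy":0,"dz":0,"ax":0,"ay":0,"az":0}
  ]
}}

```text
clock: 27.75
tcp_pos: [0.4101, -0.1478, 0.1199]
tcp_rot: [3.139, -0.002, -2.431]
ft_force: [-0.5, 0.3, -1.7]
opening: 0.382
gripper_force: 69.8
```

```bash
python3 - <<'E'
from fit import *
# orange tray & held stem, refit
T=get_image("top");C=get_image("scene")
try:
    bt,bc=(230,94,312,180),(185,228,265,290)
    ot=(T,blob(T,"orange",bt));oc=(C,blob(C,"orange",bc))
    print(ot[1].min(0),ot[1].max(0),oc[1].min(0),oc[1].max(0))
    for o in([ot],[oc],[ot,oc]):print(fit(tray_pts(),o,[.62,-.015,2.87]))
except Exception as e:print(e)
a=cv2.resize(T["color"][90:260,220:350],(390,510),interpolation=2);b=cv2.resize(C["color"][150:320,170:300],(390,510),interpolation=2)
cv2.imwrite("pics/a5.png",np.hstack([a,b])[:,:,::-1])
E
python3 go.py .622 -.016 .12 2.871
```

```text
[237.5  99.5] [305.5 169.5] [190.5 233.5] [258.5 287.5]
(array([ 0.6238724 , -0.01569743,  2.87754859]), np.float64(0.048352390349134744))
(array([ 0.61803206, -0.03119479,  2.86825228]), np.float64(0.11092322932964027))
(array([ 0.62253803, -0.0151077 ,  2.86893114]), np.float64(0.1834803225449788))
now [np.float64(0.4103), np.float64(-0.1479), np.float64(0.12)] [3.1395, -0.002, -2.431] t 27.85 F [0.08, -0.46, -1.59] open 0.385 gf 69.8
units total dx -4.93 dy -0.76 dz -0.00 az 6.54
```

View pics/a5.png

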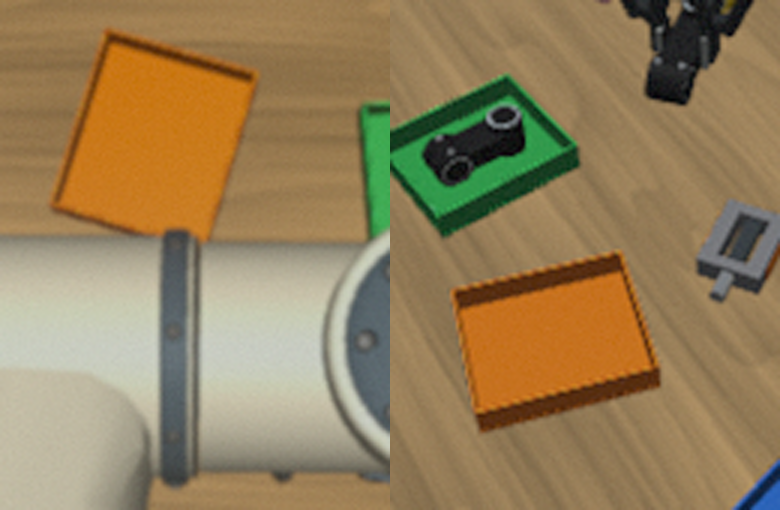

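The orange tray is empty; the long stem is held. I check the tray's centre by its rim corners in both views (full-image pixels from this crop and the first top view).

```bash
python3 - <<'E'
from h import *
T=get_image("top");C=get_image("scene")
for p,c in((T,[(255.7,100.7),(306,114.3),(289,173.3),(237.3,159.3)]),(C,[(191.7,246.7),(246.7,235),(260,276),(200,288)])):
    P=np.array([at(p,u,.03) for u in c]);e=np.roll(P,-1,0)-P
    print(P.mean(0).round(4),np.linalg.norm(e,axis=1).round(3),np.degrees(np.arctan2(e[:,1],e[:,0])).round(1))
E
```

```text
[ 0.6177 -0.0171] [0.122 0.145 0.124 0.146] [-104.5  165.4   75.9  -15.3]
[ 0.6227 -0.0087] [0.141 0.13  0.141 0.125] [ 163.    74.4  -19.2 -105.5]
```

```bash
sed -i 's/(s>190)&(h>4)&(h<18)&(v>90)/(s>185)\&(h<20)/' fit.py; python3 - <<'E'
from fit import *
C=get_image("scene");T=get_image("top")
oc=(C,blob(C,"orange",(185,228,265,296)));h=oc[1];print(h.min(0),h.max(0),fit(tray_pts(),[oc],[.62,-.015,2.87]))
ot=(T,blob(T,"orange",(230,94,312,180)));print(fit(tray_pts(),[ot],[.62,-.015,2.87]))
E
```

```text
[190.5 233.5] [259.5 293.5] (array([ 0.62223758, -0.01610864,  2.86795823]), np.float64(0.009656392594103447))
(array([ 0.62317271, -0.01527203,  2.87235365]), np.float64(0.042998826002578316))
```

Emit:
{"api": "step_arm", "payload": {
  "steps": [
    {"dx":-0.4,"dy":-0.06,"dz":0,"ax":0,"ay":0,"az":0},
    {"dx":-0.7,"dy":-0.1,"dz":0,"ax":0,"ay":0,"az":0},
    {"dx":-0.7,"dy":-0.1,"dz":0,"ax":0,"ay":0,"az":0},
    {"dx":-0.7,"dy":-0.1,"dz":0,"ax":0,"ay":0,"az":0},
    {"dx":-0.7,"dy":-0.1,"dz":0,"ax":0,"ay":0,"az":0},
    {"dx":-0.7,"dy":-0.1,"dz":0,"ax":0,"ay":0,"az":0},
    {"dx":-0.7,"dy":-0.1,"dz":0,"ax":0,"ay":0,"az":0},
    {"dx":-0.33,"dy":-0.1,"dz":0,"ax":0,"ay":0,"az":0.24}
  ]
}}

```text
clock: 29.05
tcp_pos: [0.6247, -0.014, 0.1203]
tcp_rot: [3.141, -0.0, -2.466]
ft_force: [-0.8, -0.9, -1.7]
opening: 0.384
gripper_force: 69.8
```

Emit:
{"api": "step_arm", "payload": {
  "steps": [
    {"dx":0,"dy":0,"dz":0,"ax":0,"ay":0,"az":0.7},
    {"dx":0,"dy":0,"dz":0,"ax":0,"ay":0,"az":0.7},
    {"dx":0,"dy":0,"dz":0,"ax":0,"ay":0,"az":0.7},
    {"dx":0,"dy":0,"dz":0,"ax":0,"ay":0,"az":0.7},
    {"dx":0,"dy":0,"dz":0,"ax":0,"ay":0,"az":0.7},
    {"dx":0,"dy":0,"dz":0,"ax":0,"ay":0,"az":0.7},
    {"dx":0,"dy":0,"dz":0,"ax":0,"ay":0,"az":0.7},
    {"dx":0,"dy":0,"dz":0,"ax":0,"ay":0,"az":0.7}
  ]
}}

```text
clock: 30.05
tcp_pos: [0.6235, -0.0151, 0.1207]
tcp_rot: [-3.141, -0.0, 2.973]
ft_force: [-0.3, -0.3, -1.4]
opening: 0.384
gripper_force: 69.6
```

Emit:
{"api": "step_arm", "payload": {
  "steps": [
    {"dx":0,"dy":0,"dz":0,"ax":0,"ay":0,"az":0.6},
    {"dx":0,"dy":0,"dz":0,"ax":0,"ay":0,"az":0.1},
    {"dx":0,"dy":0,"dz":0,"ax":0,"ay":0,"az":0},
    {"dx":0,"dy":0,"dz":0,"ax":0,"ay":0,"az":0}
  ]
}}

```text
clock: 30.55
tcp_pos: [0.623, -0.0158, 0.1212]
tcp_rot: [-3.142, -0.0, 2.872]
ft_force: [0.1, -0.4, -1.6]
opening: 0.387
gripper_force: 69.6
```

```bash
python3 go.py .622 -.016 .013 2.869
```

```text
now [np.float64(0.623), np.float64(-0.0158), np.float64(0.1212)] [-3.1416, -0.0001, 2.8724] t 30.55 F [0.06, -0.36, -1.63] open 0.387 gf 69.6
units total dx 0.02 dy -0.01 dz 2.16 az 0.02
```

Emit:
{"api": "step_arm", "payload": {
  "steps": [
    {"dx":0.02,"dy":0,"dz":0.2,"ax":0,"ay":0,"az":0.02},
    {"dx":0,"dy":0,"dz":0.5,"ax":0,"ay":0,"az":0},
    {"dx":0,"dy":0,"dz":0.5,"ax":0,"ay":0,"az":0},
    {"dx":0,"dy":0,"dz":0.5,"ax":0,"ay":0,"az":0},
    {"dx":0,"dy":0,"dz":0.3,"ax":0,"ay":0,"az":0},
    {"dx":0,"dy":0,"dz":0.14,"ax":0,"ay":0,"az":0},
    {"dx":0,"dy":0,"dz":0,"ax":0,"ay":0,"az":0},
    {"dx":0,"dy":0,"dz":0,"ax":0,"ay":0,"az":0}
  ]
}}

```text
clock: 31.55
tcp_pos: [0.6226, -0.0156, 0.0153]
tcp_rot: [3.141, 0.002, 2.869]
ft_force: [1.0, 0.1, -1.3]
opening: 0.387
gripper_force: 69.7
```

Emit:
{"api": "step_arm", "payload": {
  "steps": [
    {"dx":0,"dy":0,"dz":0.03,"ax":0,"ay":0,"az":0},
    {"dx":0,"dy":0,"dz":0,"ax":0,"ay":0,"az":0},
    {"dx":0,"dy":0,"dz":0,"ax":0,"ay":0,"az":0},
    {"dx":0,"dy":0,"dz":0,"ax":0,"ay":0,"az":0}
  ]
}}

```text
clock: 32.05
tcp_pos: [0.6219, -0.0157, 0.0129]
tcp_rot: [3.142, 0.0, 2.868]
ft_force: [0.1, -0.7, -1.7]
opening: 0.383
gripper_force: 69.7
```

Emit:
{"api": "step_arm", "payload": {
  "steps": [
    {"dx":0,"dy":0,"dz":0.05,"ax":0,"ay":0,"az":0},
    {"dx":0,"dy":0,"dz":0,"ax":0,"ay":0,"az":0},
    {"dx":0,"dy":0,"dz":0,"ax":0,"ay":0,"az":0},
    {"dx":0,"dy":0,"dz":0,"ax":0,"ay":0,"az":0}
  ]
}}

```text
clock: 32.55
tcp_pos: [0.6218, -0.0157, 0.0102]
tcp_rot: [-3.142, -0.0, 2.868]
ft_force: [-0.5, 0.1, -2.0]
opening: 0.382
gripper_force: 69.9
```

Emit:
{"api": "step_arm", "payload": {
  "steps": [
    {"dx":0,"dy":0,"dz":0.01,"ax":0,"ay":0,"az":0},
    {"dx":0,"dy":0,"dz":0,"ax":0,"ay":0,"az":0},
    {"dx":0,"dy":0,"dz":0,"ax":0,"ay":0,"az":0}
  ]
}}

```text
clock: 32.92
tcp_pos: [0.6219, -0.0157, 0.01]
tcp_rot: [-3.142, 0.0, 2.868]
ft_force: [-0.9, 0.4, 1.2]
opening: 0.386
gripper_force: 70.1
```

Emit:
{"api": "step_arm", "payload": {
  "steps": [
    {"dx":0,"dy":0,"dz":0.01,"ax":0,"ay":0,"az":0},
    {"dx":0,"dy":0,"dz":0,"ax":0,"ay":0,"az":0},
    {"dx":0,"dy":0,"dz":0,"ax":0,"ay":0,"az":0}
  ]
}}

```text
clock: 33.3
tcp_pos: [0.6219, -0.0157, 0.01]
tcp_rot: [-3.142, 0.0, 2.869]
ft_force: [-2.0, 0.0, 5.0]
opening: 0.387
gripper_force: 70.6
```

Emit:
{"api": "step_arm", "payload": {
  "steps": [
    {"dx":0,"dy":0,"dz":0,"ax":0,"ay":0,"az":0},
    {"dx":0,"dy":0,"dz":0,"ax":0,"ay":0,"az":0},
    {"dx":0,"dy":0,"dz":0,"ax":0,"ay":0,"az":0},
    {"dx":0,"dy":0,"dz":0,"ax":0,"ay":0,"az":0}
  ],
  "fingers": 0.65
}}

```text
clock: 33.8
tcp_pos: [0.6219, -0.0157, 0.0092]
tcp_rot: [-3.142, -0.0, 2.868]
ft_force: [0.9, 0.4, 0.6]
opening: 0.649
gripper_force: 0.0
```

Emit:
{"api": "step_arm", "payload": {
  "steps": [
    {"dx":0,"dy":0,"dz":-0.2,"ax":0,"ay":0,"az":0},
    {"dx":0,"dy":0,"dz":-0.5,"ax":0,"ay":0,"az":0},
    {"dx":0,"dy":0,"dz":-0.9,"ax":0,"ay":0,"az":0},
    {"dx":0,"dy":0,"dz":-0.9,"ax":0,"ay":0,"az":0},
    {"dx":0.5,"dy":0,"dz":-0.4,"ax":0,"ay":0,"az":0},
    {"dx":0.7,"dy":0,"dz":0,"ax":0,"ay":0,"az":0},
    {"dx":0.7,"dy":0,"dz":0,"ax":0,"ay":0,"az":0},
    {"dx":0.7,"dy":0,"dz":0,"ax":0,"ay":0,"az":0}
  ]
}}

```text
clock: 34.8
tcp_pos: [0.4958, 0.0196, 0.1552]
tcp_rot: [3.141, 0.001, 2.868]
ft_force: [0.5, 0.7, 0.6]
opening: 0.646
gripper_force: 0.0
```

Emit:
{"api": "step_arm", "payload": {
  "steps": [
    {"dx":0.7,"dy":0,"dz":0,"ax":0,"ay":0,"az":0},
    {"dx":0.5,"dy":0,"dz":0,"ax":0,"ay":0,"az":0},
    {"dx":0,"dy":0,"dz":0,"ax":0,"ay":0,"az":0}
  ]
}}

```text
clock: 35.17
tcp_pos: [0.438, 0.0359, 0.1555]
tcp_rot: [3.14, 0.001, 2.87]
ft_force: [1.1, 0.5, -0.3]
opening: 0.651
gripper_force: 0.0
```

```bash
python3 - <<'E'
from h import *
T=get_image("top");C=get_image("scene")
a=cv2.resize(T["color"][80:260,100:420],(400,225),interpolation=2);b=cv2.resize(C["color"][100:400,150:420],(400,444),interpolation=2)
a=np.vstack([a,np.zeros((219,400,3),np.uint8)])
cv2.imwrite("pics/a6.png",np.hstack([a,b])[:,:,::-1])
E
```

```text
(no output)
```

View pics/a6.png

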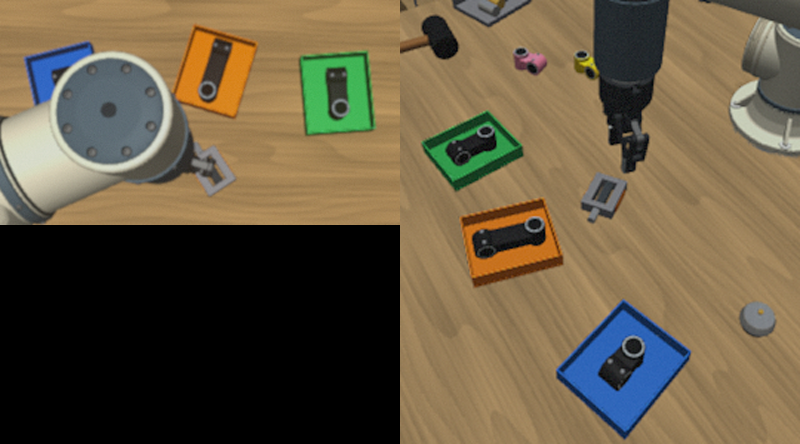

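All three stems lie flat and upright in their trays: green at (472,143), orange at (510,238) and blue at (622,360). The pedal (604,195) and bell (757,318) are undisturbed, and the robot is clear.

```bash
python3 -c "
from workcell import job;print(job.hand_in())"
```

```text
the job is handed in; nothing more can be done
None
```

Handed in at about 35 s: the short, medium and long stems were set down in that order in the blue, green and orange trays, flat and the same way up, and the pedal and bell were left untouched.

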